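# Lever open a snug gift case on the shop counter

### The job

Open the wooden gift case on the counter for a customer, without disturbing the bottle, the candle or the small carton. Only the blade of the red-handled opener sticks out of its holder: lift it out by the blade, lay it on the grey mat and let go, then take it again by its handle, slip the blade into the slot under the lid, lever the lid up and swing it on until it stands fully open. Finish with the opener lying on the mat again, laid down each time, not dropped.

Things in the scene. Friction and masses are not known exactly. Their poses are not given: they have to be found in the camera images.
- case: Dark wooden presentation case, fixed to the counter: 130 mm deep (its x), 180 mm wide (its y), 60 mm high without the lid, walls 8 mm. Origin: centre of its underside, on the counter; x points from the slotted front to the hinge side, z up. Candles inside reach 44 mm above the counter.
- slot (a point): Middle of the mouth of the brass-edged slot in the case's front face (case x = -65 mm), 55 mm above the counter; axes as the case's. The slot is 44 mm wide and 10 mm high (50 to 60 mm above the counter) and goes through the 8 mm wall; its roof is the underside of the lid. The blade goes in level along the case's +x, nothing in its way for 35 mm.
- lid (a joint): Angle of the cream lid in rad: 0 shut (the start), grows as the front edge rises, stop at 1.65 (just past upright). The lid is 130 x 180 x 8 mm, 150 g, flush with the case all round. The hinge is stiff: about 2.5 N upward near the front edge moves it, and it stays at whatever angle it is left.
- lid_hinge (a point): Middle of the hinge line on the far top edge of the case (case x = +65 mm, 60 mm above the counter); the line runs along the case's y. The point turns with the lid: when the lid is shut its x points like the case's x.
- lid_lip (a point): Middle of the lid's front lower edge, 130 mm from the hinge line; moves and turns with the lid.
- opener: Loose opener, about 80 g: red handle 100 x 18 x 18 mm (x = -90 to +10 mm), flat dark steel blade 80 x 20 x 3 mm (x = +10 to +90 mm) at mid height, z = 9 mm. Origin: middle of the 180 mm length, on the underside; x points to the blade tip, z up. It lies flat on its handle by itself, blade clear of the ground. At the start the handle lies in the holder, its underside 6 mm above the counter.
- opener_grip (a point): Middle of the opener's handle (opener x = -40 mm, z = 9 mm).
- opener_tip (a point): Middle of the blade's tip (opener x = +90 mm, z = 9 mm).
- holder: Pale wooden holder, fixed: 124 x 48 mm, 32 mm high, with a channel 24 mm wide along its x, floor 6 mm up, open on top and at its +x end, where the opener's blade sticks out. The walls stand above the handle, so fingers cannot get at it there. Origin: centre of its underside.
- mat: Grey counter mat, fixed, 220 mm (its x) by 200 mm (its y), 3 mm thick. Origin: centre of its underside.
- flacon: Amber bottle with a black cap, 48 mm across, 105 mm tall, loose. Origin: centre of its underside. Leave alone.
- candle: White candle jar with a wooden lid, 74 mm across, 85 mm tall, loose. Origin: centre of its underside. Leave alone.
- giftbox: Small cream carton with an orange band, 55 x 55 x 75 mm, loose. Origin: centre of its underside. Leave alone.
Mind the look-alikes: they are no part of the job. There is more than one size of the opener; the one meant has the size given above.

How it is judged:
By the outcome, as a careful person would: the job done as asked, in the order asked, and still so for the second after the job is handed in, with the robot touching nothing.
It also fails if it takes over 56 s, if anything falls off the work surface, if the arm or the gripper's body presses on something with over 40 N, if the wrist force passes 120 N, or if a joint passes its speed limit or range.

### The arm

A 6-joint arm with a two-finger parallel gripper is mounted at the origin on the work surface. World frame = base frame: x ahead of the robot, y to its left, z up, the work surface at z = 0. Lengths are in m, angles in rad, forces in N, time in s.
With the tool pointing down it reaches from about 0.25 to 0.775 m from the base axis. Payload 4 kg.
Tool frame: the origin (TCP) lies at the centre of the arm's flange, where the gripper is bolted on; the fingertips stand 199 mm ahead of it and the grasp point (between the pads) lies 180 mm ahead of it (robot.tcp_to_tips is the z of the fingertips in the tool frame, in m); z points along the fingers, y is the line along which they close (so a half turn about z gives the same grasp; the last joint's range is limited). The gripper opens to 94 mm and grips with 3 to 60 N. Pads are 16 mm wide; open, the fingers measure 119 mm over their backs; the gripper's body (75 mm by 177 mm) begins 78 mm behind the grasp point.
Start: joints at [1.08, 0.087, 1.371, -0, 1.684, -0.103], TCP at [0.208, 0.509, 0.405] pointing down, gripper open.
Joint ranges: [-3.1, 3.1], [-0.76, 2.03], [0.27, 2.55], [-1.08, 4.22], [0.17, 2.65], [-2.57, 2.57]. Speed limits (rad/s): [2.79, 2.79, 3.14, 3.14, 3.14, 3.14].

### API

Orientations are given as [roll, pitch, yaw] about the fixed x, y, z axes, in that order (R = Rz(yaw) Ry(pitch) Rx(roll)).
In Python, from bench import robot gives the robot as it stands.
- The arm moves only by the tool play_rows, never from a script. Its arguments are lists of equal length, an entry for each row: "translation": the shift along the tool's x, y, z scaled (see below), a list of three; "twist": the turn, a rotation vector about the tool's x, y, z scaled (see below), a list of three; "gripper": the opening, from -1 (shut) to 1 (fully open). A call has 1 to 8 rows; each row shifts and turns the commanded pose from where the row before left it, along the tool's axes as they then stand; what a row does not reach is not made up. The controller multiplies each number of a shift by 0.04 m and each number of a turn by 0.1 rad. A row lasts 1/10 s, in which the tool goes at most 50 mm and 8.59 degrees, less where a joint would pass 70% of its speed; a pose out of reach is approached as far as the arm can. A call with a number of a shift or a turn outside -1 to 1 is refused whole. A call with a gripper value outside its range is refused whole. The fingers move at their own pace and stop on an object; the grip force is fixed at half the most. Time passes only in rows, so rows that do not move let the fingers close. It gives the time, the measured TCP pose, the force, the opening and the grip force at its end, in the units of the state.
- robot.get_obs(): the state, without advancing time (a new reading comes with each control period).
- robot.snapshot(name): name is "scene" or "top"; returns the picture (384x512x3 uint8, red, green, blue); there is no depth.
- robot.camera_model(name): a dict with "camera_matrix" (3x3 intrinsics, pixels), "rvec" (rotation vector, rad) and "tvec" (3), from world to camera coordinates, as OpenCV has them. Camera axes: x right, y down, z forward; pixel columns grow to the right and rows downward; lengths in m; the calibration is good to about 2 mm. A picture is of the moment at which its call begins. camera_model takes no time and is no camera call.
- robot.close_job(): hands the job in; it is judged then, once.
Trained networks look in the newest picture that a camera, given by its name, has taken for a name from the list of things; names that differ only in an ending like _2 or _b are one class to them, and where a whole thing is asked for, a point or a joint stands for the part that bears it (a point fixed in the world has none). Each returns a list of dicts, best first, with "score" (0 to 1); they miss things now and then, are a little off and sometimes report something else, mostly with a low value. They report only what shows in the picture. A call takes as long as a camera call. They do not tell look-alikes from the thing itself.
- robot.recognise(name, camera): "centre" ([x, y, z] in m, in world coordinates, good to about 4 mm: the middle of the surface that is visible of it).
- robot.spot_point(name, camera): "centre" ([x, y, z] in m, in world coordinates, good to about 4 mm: a listed point, or the origin of a listed thing).
The state is a dict: "time": time; "joint_positions": joint angles; "qvel": joint speeds; "joint_torque": joint torques, N m; "tool_pos": TCP position; "ee_rot": TCP orientation; "wrist_force": force on the tool from outside, world axes, zero at the start; "wrist_torque": the same for the moment, N m; "width": finger opening in m; "finger_force": force on a finger pad.
Only numpy, scipy, OpenCV 4.12 (cv2) and the standard library are available. Lean on these libraries where they do the work, as an engineer would, in place of code of your own. Each camera call takes 0.05 s, during which the arm holds its last target. There are 200 camera calls.

## Working session

There is one attempt and no reset: what is moved stays moved. The work goes in short steps, Python scripts to look and compute and a tool call to move; the robot and the scene stay as the last step left them, time stands still between calls to the robot, and variables do not carry over. Pictures are saved under pics/ and viewed, at most 10 in all, crops included, and the job is handed in when it is done.

Besides the shell and the picture viewer there is one more tool, called after "Request:" by a JSON object that holds its "op" and its "data", one argument or row to a line. play_rows: Moves the arm, as the interface text tells. Its arguments: {"type":"object","properties":{"translation":{"type":"array","items":{"type":"array","items":{"type":"number","minimum":-1,"maximum":1}}},"twist":{"type":"array","items":{"type":"array","items":{"type":"number","minimum":-1,"maximum":1}}},"gripper":{"type":"array","items":{"type":"number"}}},"required":["translation","twist","gripper"]}

```bash
ls; mkdir -p pics; python3 - <<'E'
from bench import robot
import cv2
for n in("scene","top"):
    im=robot.snapshot(n); cv2.imwrite(f"pics/{n}0.png",im[:,:,::-1])
    m=robot.camera_model(n); print(n,m)
    for t in("opener","holder","mat","case","flacon","candle","giftbox"):
        print(t,[(round(d["score"],2),[round(float(v),3) for v in d["centre"]]) for d in robot.spot_point(t,n)][:4])
    for t in("slot","lid_hinge","lid_lip","opener_grip","opener_tip"):
        print(t,[(round(d["score"],2),[round(float(v),3) for v in d["centre"]]) for d in robot.spot_point(t,n)][:4])
print(robot.get_obs())
E
```

```text
pics
scene {'camera_matrix': array([[376.49229666,   0.        , 256.43290091],
       [  0.        , 376.49229666, 193.43049532],
       [  0.        ,   0.        ,   1.        ]]), 'rvec': array([ 1.05190411,  2.65573306, -0.70097722]), 'tvec': array([ 0.48162175, -0.25595126,  1.64404001])}
opener [(0.8, [0.368, -0.588, -0.0]), (0.61, [0.517, -0.409, 0.004])]
holder [(0.88, [0.478, -0.393, 0.001])]
mat [(0.88, [0.538, -0.133, 0.002]), (0.37, [0.482, -0.391, 0.017])]
case [(0.55, [0.563, 0.173, 0.002])]
flacon [(0.62, [0.81, -0.033, -0.001])]
candle [(0.66, [0.411, 0.392, 0.001])]
giftbox [(0.59, [0.782, -0.225, 0.002])]
slot [(0.91, [0.587, 0.109, 0.055])]
lid_hinge [(0.62, [0.536, 0.227, 0.06]), (0.19, [0.583, 0.11, 0.063])]
lid_lip [(0.82, [0.584, 0.108, 0.063])]
opener_grip [(0.62, [0.421, -0.585, 0.015]), (0.41, [0.479, -0.392, 0.015])]
opener_tip [(0.77, [0.256, -0.609, 0.014]), (0.42, [0.601, -0.435, 0.013])]
top {'camera_matrix': array([[466.55444934,   0.        , 257.85684204],
       [  0.        , 466.55444934, 196.58275477],
       [  0.        ,   0.        ,   1.   
[... 736 characters left out ...]
joint_positions': array([ 1.07990811e+00,  8.72121896e-02,  1.37072099e+00,  8.15539975e-06,
        1.68361797e+00, -1.03111668e-01]), 'qvel': array([-3.89105847e-04, -1.66474065e-03,  6.27668517e-05,  1.27886830e-03,
       -9.79348963e-04,  1.01681784e-03]), 'joint_torque': array([-2.56502199e-04, -3.40038979e+01, -3.02595413e+01,  7.19977892e-02,
        2.36589345e-02, -2.85182625e-05]), 'tool_pos': array([0.20797946, 0.50915684, 0.40468855]), 'ee_rot': array([ 3.14155053e+00, -3.78799343e-06,  2.75381702e+00]), 'wrist_force': array([-0.58610149,  0.02001007, -0.96326366]), 'wrist_torque': array([-0.00157389,  0.02284825,  0.01911363]), 'finger_force': 0.0, 'width': 0.09392785828843005}
```

View pics/scene0.png

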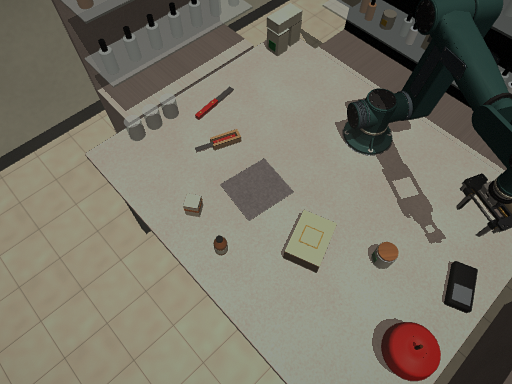

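View pics/top0.png

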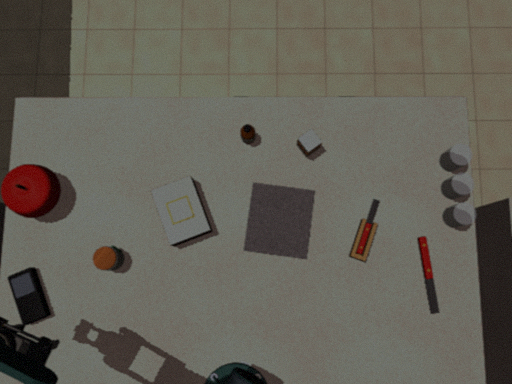

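In the pictures two things could be the opener. One is the red handle in the pale holder (top ≈ (368,225), blade pointing up-right). The other is a loose, longer red and dark one lying free (top ≈ (428,275), scene ≈ (214,103)). By the description I choose the one in the holder, and will check it with model outlines in a close crop.

```bash
cat > h.py <<'E'
from bench import robot
import numpy as np, cv2
def proj(P,n):
    m=robot.camera_model(n); return cv2.projectPoints(np.array(P,float).reshape(-1,1,3),m["rvec"],m["tvec"],m["camera_matrix"],None)[0][:,0]
def pose(P,o,yaw): # local points -> world
    c,s=np.cos(yaw),np.sin(yaw); P=np.array(P,float); return P@np.array([[c,s,0],[-s,c,0],[0,0,1]])+np.array(o)
def rect(x0,x1,y0,y1,z): return [[x0,y0,z],[x1,y0,z],[x1,y1,z],[x0,y1,z]]
def crop(im,n,polys,c,w=90,h=68,k=4):
    x0,y0=int(c[0]-w/2),int(c[1]-h/2)
    a=cv2.resize(im[y0:y0+h,x0:x0+w,::-1],None,fx=k,fy=k,interpolation=cv2.INTER_CUBIC)
    for p,col in polys:
        q=((proj(p,n)+.5-[x0,y0])*k*16).astype(int); cv2.polylines(a,[q.reshape(-1,1,2)],True,col,1,cv2.LINE_AA,4)
    return a
def many(t,n,k=3): 
    r=[]
    for _ in range(k):
        robot.snapshot(n); r+=[d["centre"] for d in robot.spot_point(t,n) if d["score"]>.25]
    return np.round(r,4)
E
python3 - <<'E'
from h import *
for t in("opener_grip","opener_tip","holder","slot","lid_hinge","case","mat"):
    for n in("scene","top"): print(t,n,many(t,n,2).tolist())
op=(.5165,-.407,.006);oy=-.343; cs=(.563,.171,0);cy=1.97; mt=(.537,-.131,0);my=-.148
rows=[]
for n in("top","scene"):
    im=robot.snapshot(n)
    A=crop(im,n,[(pose(rect(-.09,.01,-.009,.009,.018),op,oy),(255,255,0)),(pose(rect(.01,.09,-.01,.01,.0105),op,oy),(0,255,0)),(pose(rect(-.062,.062,-.024,.024,.032),(.478,-.392,0),oy),(255,0,255))],proj([op],n)[0])
    B=crop(im,n,[(pose(rect(-.065,.065,-.09,.09,.068),cs,cy),(255,0,0)),(pose(rect(-.065,-.065,-.022,.022,.06)[:2]+rect(-.065,-.065,-.022,.022,.05)[2:],cs,cy),(0,255,0))],proj([cs],n)[0])
    rows.append(np.hstack([A,B]))
cv2.imwrite("pics/c1.png",np.vstack(rows))
E
```

```text
opener_grip scene [[0.4258, -0.5839, 0.0138], [0.4796, -0.3923, 0.0133], [0.4259, -0.5871, 0.0119], [0.4829, -0.3928, 0.0148]]
opener_grip top [[0.4231, -0.5824, 0.0118], [0.4786, -0.3937, 0.0139], [0.4278, -0.5835, 0.0126], [0.7804, -0.2239, 0.0049], [0.4791, -0.3939, 0.014]]
opener_tip scene [[0.2581, -0.6075, 0.0135], [0.6009, -0.4351, 0.0155], [0.2562, -0.6053, 0.0155], [0.6018, -0.4357, 0.0119]]
opener_tip top [[0.6051, -0.4383, 0.0134], [0.2564, -0.6033, 0.013], [0.602, -0.4403, 0.0144], [0.2579, -0.6079, 0.0117], [0.5575, 0.1739, -0.0009]]
holder scene [[0.4771, -0.3942, 0.0002]]
holder top [[0.4759, -0.3901, 0.001], [0.4765, -0.3894, 0.0013]]
slot scene [[0.5853, 0.1127, 0.0517], [0.583, 0.1154, 0.0532]]
slot top [[0.5884, 0.1071, 0.049]]
lid_hinge scene [[0.5374, 0.2288, 0.061], [0.4751, -0.3936, 0.0003], [0.5378, 0.2313, 0.0587]]
lid_hinge top [[0.5415, 0.2315, 0.0616], [0.5398, 0.23, 0.0617]]
case scene [[0.5634, 0.173, 0.003], [0.563, 0.1734, -0.0008], [0.5813, 0.1076, 0.0642]]
case top [[0.5625, 0.1719, -0.0028], [0.5622, 0.1733, -0.0034]]
mat scene [[0.5378, -0.1326, 0.0002]]
mat top [[0.5357, -0.1288, 0.0008]]
```

View pics/c1.png

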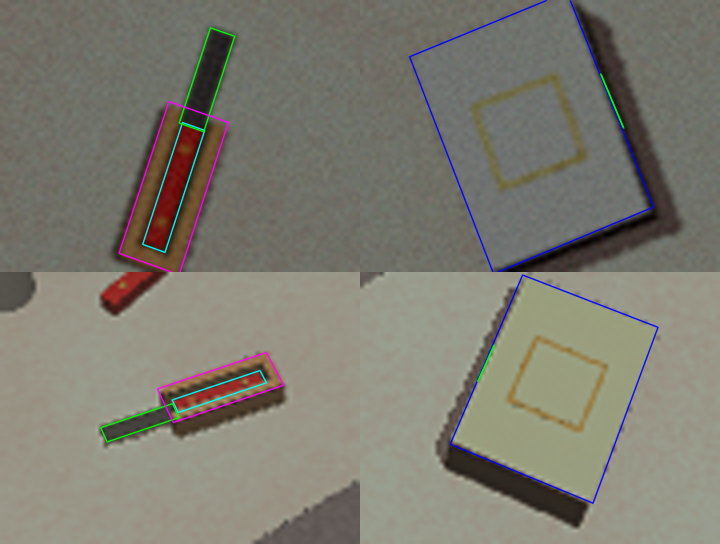

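The crop confirms it: the holder opener matches the 180 mm outline in both views, and the loose one at (0.37,-0.59) is larger. The case (yaw 1.97) and slot outlines fit too. Next is a small planner for the rows.

```bash
cat >> h.py <<'E'
from scipy.spatial.transform import Rotation as Ro
def plan(target,yaw,N,pitch=0.,start=None):
    """rows to TCP target; tool down, opener yaw; pitch = nose-up tilt about tool y"""
    o=robot.get_obs(); p,R=(np.array(o["tool_pos"]),Ro.from_euler("xyz",o["ee_rot"])) if start is None else start
    Rt=Ro.from_euler("xyz",[np.pi,0,yaw])*Ro.from_euler("y",pitch); tot=(R.inv()*Rt).as_rotvec()
    T,W=[],[]; R0=R;p0=p
    for i in range(1,N+1):
        g=p0+(np.array(target)-p0)*i/N; G=R0*Ro.from_rotvec(tot*i/N)
        t=np.round(R.inv().apply(g-p)/.04,2); w=np.round((R.inv()*G).as_rotvec()/.1,2)
        p=p+R.apply(t*.04); R=R*Ro.from_rotvec(w*.1); T.append((t+0.).tolist()); W.append((w+0.).tolist())
    for k in range(0,N,8): print("T",str(T[k:k+8]).replace(" ",""),"\nW",str(W[k:k+8]).replace(" ",""))
    return p,R
E
python3 - <<'E'
from h import *
s=plan([.554,-.420,.29],-.343,32)
E
```

```text
T [[-0.52,-0.57,0.09],[-0.58,-0.52,0.09],[-0.63,-0.45,0.09],[-0.66,-0.4,0.09],[-0.7,-0.33,0.09],[-0.73,-0.26,0.09],[-0.75,-0.19,0.09],[-0.77,-0.11,0.09]] 
W [[0.0,0.0,0.97],[0.0,0.0,0.97],[0.0,0.0,0.96],[0.0,0.0,0.97],[0.0,0.0,0.97],[0.0,0.0,0.97],[0.0,0.0,0.96],[0.0,0.0,0.97]]
T [[-0.77,-0.04,0.09],[-0.78,0.03,0.09],[-0.76,0.11,0.09],[-0.76,0.18,0.08],[-0.73,0.26,0.09],[-0.7,0.32,0.09],[-0.67,0.39,0.09],[-0.63,0.46,0.09]] 
W [[0.0,0.0,0.97],[0.0,0.0,0.97],[0.0,0.0,0.97],[0.0,0.0,0.96],[0.0,0.0,0.97],[0.0,0.0,0.97],[0.0,0.0,0.97],[0.0,0.0,0.96]]
T [[-0.58,0.51,0.09],[-0.53,0.56,0.09],[-0.47,0.62,0.09],[-0.41,0.65,0.09],[-0.35,0.7,0.09],[-0.27,0.72,0.09],[-0.21,0.75,0.09],[-0.13,0.76,0.09]] 
W [[0.0,0.0,0.97],[0.0,0.0,0.97],[0.0,0.0,0.97],[0.0,0.0,0.97],[0.0,0.0,0.96],[0.0,0.0,0.97],[0.0,0.0,0.97],[0.0,0.0,0.97]]
T [[-0.06,0.77,0.09],[0.02,0.78,0.09],[0.09,0.77,0.09],[0.17,0.75,0.09],[0.24,0.74,0.09],[0.3,0.71,0.09],[0.38,0.68,0.09],[0.44,0.64,0.09]] 
W [[0.0,0.0,0.96],[0.0,0.0,0.97],[0.0,0.0,0.97],[0.0,0.0,0.97],[0.0,0.0,0.96],[0.0,0.0,0.97],[0.0,0.0,0.97],[0.0,0.0,0.97]]
```

Request:
{"op": "play_rows", "data": {
  "translation": [
    [-0.52,-0.57,0.09],
    [-0.58,-0.52,0.09],
    [-0.63,-0.45,0.09],
    [-0.66,-0.4,0.09],
    [-0.7,-0.33,0.09],
    [-0.73,-0.26,0.09],
    [-0.75,-0.19,0.09],
    [-0.77,-0.11,0.09]
  ],
  "twist": [
    [0,0,0.97],
    [0,0,0.97],
    [0,0,0.96],
    [0,0,0.97],
    [0,0,0.97],
    [0,0,0.97],
    [0,0,0.96],
    [0,0,0.97]
  ],
  "gripper": [1,1,1,1,1,1,1,1]
}}

```text
time: 5.0
tool_pos: [0.2947, 0.2757, 0.3759]
ee_rot: [3.141, -0.0, 1.976]
wrist_force: [0.9, -0.6, -0.3]
width: 0.0939
finger_force: 0.0
```

Request:
{"op": "play_rows", "data": {
  "translation": [
    [-0.77,-0.04,0.09],
    [-0.78,0.03,0.09],
    [-0.76,0.11,0.09],
    [-0.76,0.18,0.08],
    [-0.73,0.26,0.09],
    [-0.7,0.32,0.09],
    [-0.67,0.39,0.09],
    [-0.63,0.46,0.09]
  ],
  "twist": [
    [0,0,0.97],
    [0,0,0.97],
    [0,0,0.97],
    [0,0,0.96],
    [0,0,0.97],
    [0,0,0.97],
    [0,0,0.97],
    [0,0,0.96]
  ],
  "gripper": [1,1,1,1,1,1,1,1]
}}

```text
time: 5.8
tool_pos: [0.3812, 0.0432, 0.3476]
ee_rot: [3.141, -0.001, 1.202]
wrist_force: [0.2, -0.1, 0.1]
width: 0.0938
finger_force: 0.0
```

Request:
{"op": "play_rows", "data": {
  "translation": [
    [-0.58,0.51,0.09],
    [-0.53,0.56,0.09],
    [-0.47,0.62,0.09],
    [-0.41,0.65,0.09],
    [-0.35,0.7,0.09],
    [-0.27,0.72,0.09],
    [-0.21,0.75,0.09],
    [-0.13,0.76,0.09]
  ],
  "twist": [
    [0,0,0.97],
    [0,0,0.97],
    [0,0,0.97],
    [0,0,0.97],
    [0,0,0.96],
    [0,0,0.97],
    [0,0,0.97],
    [0,0,0.97]
  ],
  "gripper": [1,1,1,1,1,1,1,1]
}}

```text
time: 6.6
tool_pos: [0.4677, -0.1889, 0.3186]
ee_rot: [3.142, -0.0, 0.427]
wrist_force: [0.8, -0.1, 0.3]
width: 0.094
finger_force: 0.0
```

Request:
{"op": "play_rows", "data": {
  "translation": [
    [-0.06,0.77,0.09],
    [0.02,0.78,0.09],
    [0.09,0.77,0.09],
    [0.17,0.75,0.09],
    [0.24,0.74,0.09],
    [0.3,0.71,0.09],
    [0.38,0.68,0.09],
    [0.44,0.64,0.09]
  ],
  "twist": [
    [0,0,0.96],
    [0,0,0.97],
    [0,0,0.97],
    [0,0,0.97],
    [0,0,0.96],
    [0,0,0.97],
    [0,0,0.97],
    [0,0,0.97]
  ],
  "gripper": [0.2,0,0,0,0,0,0,0]
}}

```text
time: 7.4
tool_pos: [0.5544, -0.4213, 0.2895]
ee_rot: [-3.141, 0.0, -0.347]
wrist_force: [-1.1, -0.1, -0.1]
width: 0.0468
finger_force: 0.0
```

Request:
{"op": "play_rows", "data": {
  "translation": [
    [0,0,0.4],
    [0,0,0.4],
    [0,0,0.4],
    [0,0,0.4],
    [0,0,0.3],
    [0,0,0.16],
    [0,0,0],
    [0,0,0]
  ],
  "twist": [
    [0,0,0],
    [0,0,0],
    [0,0,0],
    [0,0,0],
    [0,0,0],
    [0,0,0],
    [0,0,0],
    [0,0,0]
  ],
  "gripper": [0,0,0,0,0,0,0,-0.3]
}}

```text
time: 8.2
tool_pos: [0.5543, -0.42, 0.2081]
ee_rot: [3.141, -0.001, -0.343]
wrist_force: [0.4, 0.6, -0.7]
width: 0.0424
finger_force: 0.0
```

```bash
python3 - <<'E'
from h import *
o=robot.get_obs(); print(o["tool_pos"],o["ee_rot"],o["wrist_force"],o["width"])
im=robot.snapshot("scene"); c=proj([[.5165,-.407,.0]],"scene")[0]; A=crop(im,"scene",[],c,130,100,5)
cv2.imwrite("pics/g1.png",A)
E
```

```text
[ 0.55426588 -0.42004419  0.20808024] [ 3.14128162e+00 -9.85270889e-04 -3.42953755e-01] [ 0.40241329  0.63340246 -0.65741026] 0.04236474382461606
```

View pics/g1.png

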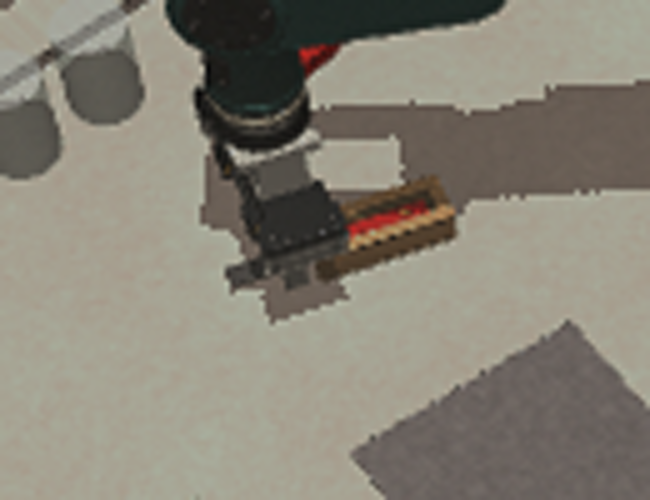

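The crop shows the fingers straddling the blade just beyond the holder's open end, around (290,270) in the crop. Closing now.

Request:
{"op": "play_rows", "data": {
  "translation": [
    [0,0,0],
    [0,0,0],
    [0,0,0],
    [0,0,0],
    [0,0,0]
  ],
  "twist": [
    [0,0,0],
    [0,0,0],
    [0,0,0],
    [0,0,0],
    [0,0,0]
  ],
  "gripper": [-1,-1,-1,-1,-1]
}}

```text
time: 8.75
tool_pos: [0.5542, -0.4203, 0.2081]
ee_rot: [3.141, -0.001, -0.343]
wrist_force: [0.3, -0.6, 1.9]
width: 0.0189
finger_force: 30.0
```

Request:
{"op": "play_rows", "data": {
  "translation": [
    [0,0,-0.1],
    [0,0,-0.2],
    [0,0,-0.25],
    [0,0,-0.25],
    [0,0,-0.25],
    [0,0,-0.25],
    [0,0,-0.25],
    [0,0,-0.25]
  ],
  "twist": [
    [0,0,0],
    [0,0,0],
    [0,0,0],
    [0,0,0],
    [0,0,0],
    [0,0,0],
    [0,0,0],
    [0,0,0]
  ],
  "gripper": [-1,-1,-1,-1,-1,-1,-1,-1]
}}

```text
time: 9.55
tool_pos: [0.5541, -0.4201, 0.2805]
ee_rot: [3.142, -0.0, -0.343]
wrist_force: [1.0, 0.1, -2.3]
width: 0.019
finger_force: 30.0
```

```bash
python3 - <<'E'
from h import *
o=robot.get_obs(); print(o["tool_pos"],o["ee_rot"],o["wrist_force"],o["width"],o["wrist_torque"])
P=[]
for n in("scene","top"):
    im=robot.snapshot(n); A=crop(im,n,[],proj([[.5165,-.407,.08]],n)[0],100,100,4); P.append(A)
    for t in("opener_grip","opener_tip"): print(t,n,many(t,n,1).tolist())
cv2.imwrite("pics/g2.png",np.hstack(P))
u=np.array([np.cos(1.97),np.sin(1.97)]); t=np.array([.537,-.131])+.040*u
p=plan([*t,.285],1.97,24)
E
```

```text
[ 0.55405315 -0.42007182  0.28049531] [ 3.14156907e+00 -3.52066584e-04 -3.43242281e-01] [ 1.03435857  0.14284568 -2.31955614] 0.01898115604101507 [-0.01953834  0.12267053 -0.00763766]
opener_grip scene [[0.482, -0.3907, 0.0867], [0.4216, -0.5856, 0.0147]]
opener_tip scene [[0.2544, -0.6074, 0.0144], [0.6021, -0.4346, 0.0858]]
opener_grip top [[0.8071, -0.0319, 0.0025], [0.4254, -0.5843, 0.0124], [0.4764, -0.394, 0.0823]]
opener_tip top [[0.2545, -0.6063, 0.0121]]
T [[-0.15,-0.31,-0.01],[-0.11,-0.32,0.0],[-0.09,-0.33,-0.01],[-0.05,-0.34,-0.01],[-0.02,-0.34,0.0],[0.01,-0.34,-0.01],[0.05,-0.33,0.0],[0.08,-0.34,-0.01]] 
W [[0.0,0.0,-0.96],[0.0,0.0,-0.97],[0.0,0.0,-0.96],[0.0,0.0,-0.97],[0.0,0.0,-0.96],[0.0,0.0,-0.96],[0.0,0.0,-0.97],[-0.01,0.0,-0.96]]
T [[0.11,-0.32,-0.01],[0.14,-0.31,0.0],[0.17,-0.3,-0.01],[0.2,-0.27,-0.01],[0.22,-0.26,0.0],[0.25,-0.24,-0.01],[0.27,-0.21,-0.01],[0.28,-0.18,0.0]] 
W [[0.0,0.0,-0.96],[0.0,0.0,-0.97],[0.0,0.0,-0.96],[0.0,0.0,-0.97],[0.0,0.0,-0.96],[0.0,0.0,-0.96],[0.0,0.0,-0.97],[0.0,0.0,-0.96]]
T [[0.31,-0.16,-0.01],[0.31,-0.12,-0.01],[0.33,-0.09,0.0],[0.34,-0.07,-0.01],[0.34,-0.03,-0.01],[0.34,0.01,0.0],[0.34,0.03,-0.01],[0.33,0.07,-0.01]] 
W [[0.0,0.0,-0.97],[0.0,0.0,-0.96],[0.0,0.0,-0.96],[0.0,0.0,-0.97],[0.0,0.0,-0.96],[0.0,0.0,-0.96],[0.0,0.0,-0.97],[-0.01,0.0,-0.96]]
```

View pics/g2.png

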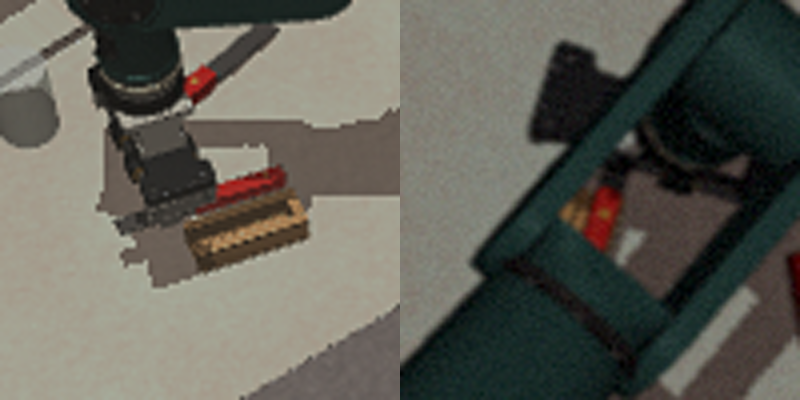

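The crop shows the opener held level above the empty holder (handle at about (240,188)). It agrees with the networks: grip and tip are both at z ≈ 0.086. Carrying it to the mat.

Request:
{"op": "play_rows", "data": {
  "translation": [
    [-0.15,-0.31,-0.01],
    [-0.11,-0.32,0],
    [-0.09,-0.33,-0.01],
    [-0.05,-0.34,-0.01],
    [-0.02,-0.34,0],
    [0.01,-0.34,-0.01],
    [0.05,-0.33,0],
    [0.08,-0.34,-0.01]
  ],
  "twist": [
    [0,0,-0.96],
    [0,0,-0.97],
    [0,0,-0.96],
    [0,0,-0.97],
    [0,0,-0.96],
    [0,0,-0.96],
    [0,0,-0.97],
    [0,0,-0.96]
  ],
  "gripper": [-1,-1,-1,-1,-1,-1,-1,-1]
}}

```text
time: 10.85
tool_pos: [0.5431, -0.3108, 0.2812]
ee_rot: [-3.141, 0.0, 0.432]
wrist_force: [0.2, 1.0, -1.2]
width: 0.0187
finger_force: 30.0
```

Request:
{"op": "play_rows", "data": {
  "translation": [
    [0.11,-0.32,-0.01],
    [0.14,-0.31,0],
    [0.17,-0.3,-0.01],
    [0.2,-0.27,-0.01],
    [0.22,-0.26,0],
    [0.25,-0.24,-0.01],
    [0.27,-0.21,-0.01],
    [0.28,-0.18,0]
  ],
  "twist": [
    [0,0,-0.96],
    [0,0,-0.97],
    [0,0,-0.96],
    [0,0,-0.97],
    [0,0,-0.96],
    [0,0,-0.96],
    [0,0,-0.97],
    [0,0,-0.96]
  ],
  "gripper": [-1,-1,-1,-1,-1,-1,-1,-1]
}}

```text
time: 11.65
tool_pos: [0.5322, -0.2024, 0.2833]
ee_rot: [-3.141, -0.0, 1.203]
wrist_force: [0.4, 0.5, 0.0]
width: 0.0193
finger_force: 30.0
```

Request:
{"op": "play_rows", "data": {
  "translation": [
    [0.31,-0.16,-0.01],
    [0.31,-0.12,-0.01],
    [0.33,-0.09,0],
    [0.34,-0.07,-0.01],
    [0.34,-0.03,-0.01],
    [0.34,0.01,0],
    [0.34,0.03,-0.01],
    [0.33,0.07,-0.01]
  ],
  "twist": [
    [0,0,-0.97],
    [0,0,-0.96],
    [0,0,-0.96],
    [0,0,-0.97],
    [0,0,-0.96],
    [0,0,-0.96],
    [0,0,-0.97],
    [0,0,-0.96]
  ],
  "gripper": [-1,-1,-1,-1,-1,-1,-1,-1]
}}

```text
time: 12.45
tool_pos: [0.5212, -0.0937, 0.2857]
ee_rot: [-3.141, -0.001, 1.974]
wrist_force: [-0.3, 0.2, -1.4]
width: 0.0188
finger_force: 30.0
```

```bash
python3 - <<'E'
from h import *
robot.snapshot("top"); robot.snapshot("scene")
o=robot.get_obs(); print(o["tool_pos"],o["ee_rot"],o["wrist_force"],o["width"],o["wrist_torque"])
for n in("scene","top"):
    for t in("opener_grip","opener_tip"): print(t,n,many(t,n,2).tolist())
E
```

```text
[ 0.52122439 -0.0931087   0.28579276] [-3.14153370e+00 -8.73537440e-04  1.97150371e+00] [-0.4858137   0.23496343 -1.26630264] 0.019066029835974937 [0.04151402 0.09189078 0.01649802]
opener_grip scene [[0.4246, -0.5834, 0.0133], [0.552, -0.1643, 0.0906], [0.4249, -0.5845, 0.0134], [0.5536, -0.1653, 0.0916]]
opener_tip scene [[0.2542, -0.6066, 0.0131], [0.5015, -0.0433, 0.0931], [0.4144, 0.3933, 0.0001], [0.2533, -0.6047, 0.0155], [0.5002, -0.0452, 0.0928]]
opener_grip top [[0.4234, -0.584, 0.0149], [0.5525, -0.1662, 0.0922], [0.4244, -0.5827, 0.0136], [0.5511, -0.1659, 0.0908], [0.8086, -0.0302, 0.0025]]
opener_tip top [[0.2552, -0.6058, 0.0105], [0.5034, -0.0492, 0.0949], [0.2547, -0.6057, 0.0108], [0.5026, -0.0479, 0.0944]]
```

Request:
{"op": "play_rows", "data": {
  "translation": [
    [0,0,0.4],
    [0,0,0.4],
    [0,0,0.4],
    [0,0,0.4],
    [0,0,0.2],
    [0,0,0.1],
    [0,0,0],
    [0,0,0]
  ],
  "twist": [
    [0,0,0],
    [0,0,0],
    [0,0,0],
    [0,0,0],
    [0,0,0],
    [0,0,0],
    [0,0,0],
    [0,0,0]
  ],
  "gripper": [-1,-1,-1,-1,-1,-1,-1,-1]
}}

```text
time: 14.15
tool_pos: [0.5218, -0.0944, 0.2107]
ee_rot: [3.14, 0.001, 1.97]
wrist_force: [1.0, 0.1, -1.0]
width: 0.0186
finger_force: 30.0
```

Request:
{"op": "play_rows", "data": {
  "translation": [
    [0,0,0.04],
    [0,0,0.04],
    [0,0,0.02],
    [0,0,0]
  ],
  "twist": [
    [0,0,0],
    [0,0,0],
    [0,0,0],
    [0,0,0]
  ],
  "gripper": [-1,-1,-1,-1]
}}

```text
time: 14.55
tool_pos: [0.5215, -0.0944, 0.206]
ee_rot: [3.141, 0.0, 1.97]
wrist_force: [-0.1, -0.8, -0.0]
width: 0.0189
finger_force: 30.0
```

Request:
{"op": "play_rows", "data": {
  "translation": [
    [0,0,0.02],
    [0,0,0.02],
    [0,0,0]
  ],
  "twist": [
    [0,0,0],
    [0,0,0],
    [0,0,0]
  ],
  "gripper": [-1,-1,-1]
}}

```text
time: 14.85
tool_pos: [0.5216, -0.0943, 0.2048]
ee_rot: [3.141, 0.0, 1.97]
wrist_force: [-1.2, 0.8, 2.5]
width: 0.0196
finger_force: 30.0
```

Request:
{"op": "play_rows", "data": {
  "translation": [
    [0,0,0],
    [0,0,0],
    [0,0,0],
    [0,0,0],
    [0,0,-0.3],
    [0,0,-0.5],
    [0,0,-0.5],
    [0,0,0]
  ],
  "twist": [
    [0,0,0],
    [0,0,0],
    [0,0,0],
    [0,0,0],
    [0,0,0],
    [0,0,0],
    [0,0,0],
    [0,0,0]
  ],
  "gripper": [-0.4,-0.3,-0.2,0,0,0,0,0]
}}

```text
time: 15.65
tool_pos: [0.5227, -0.0947, 0.2604]
ee_rot: [3.135, 0.005, 1.97]
wrist_force: [-0.3, 0.4, 0.2]
width: 0.0471
finger_force: 0.0
```

Request:
{"op": "play_rows", "data": {
  "translation": [
    [-0.4,0,0],
    [-0.5,0,0],
    [-0.4,0,0],
    [-0.2,0,0],
    [0,0,0]
  ],
  "twist": [
    [0,0,0],
    [0,0,0],
    [0,0,0],
    [0,0,0],
    [0,0,0]
  ],
  "gripper": [0,0,0,0,0]
}}

```text
time: 16.15
tool_pos: [0.5451, -0.1513, 0.2553]
ee_rot: [-3.141, -0.001, 1.968]
wrist_force: [0.6, -0.4, -0.5]
width: 0.047
finger_force: 0.0
```

```bash
python3 - <<'E'
from h import *
o=robot.get_obs(); print(o["tool_pos"],o["ee_rot"],o["wrist_force"],o["width"])
op=(.537,-.1315,.003);P=[]
for n in("scene","top"):
    for t in("opener_grip","opener_tip"): print(t,n,many(t,n,2).tolist())
    im=robot.snapshot(n)
    P.append(crop(im,n,[(pose(rect(-.09,.01,-.009,.009,.018),op,1.97),(255,255,0)),(pose(rect(.01,.09,-.01,.01,.0105),op,1.97),(0,255,0)),(pose(rect(-.11,.11,-.1,.1,.003),(.537,-.131,0),-.148),(255,0,0))],proj([op],n)[0],100,100,4))
cv2.imwrite("pics/m1.png",np.hstack(P))
E
```

```text
[ 0.54509958 -0.15133284  0.25531887] [-3.14060641e+00 -9.98470164e-04  1.96753152e+00] [ 0.61672165 -0.39351271 -0.47660226] 0.04696493043905698
opener_grip scene [[0.5533, -0.1654, 0.0157], [0.4234, -0.5854, 0.0129], [0.5526, -0.164, 0.0108], [0.4225, -0.5842, 0.0143]]
opener_tip scene [[0.5006, -0.0438, 0.0111], [0.2534, -0.6069, 0.0135], [0.4764, -0.3946, 0.0003], [0.2529, -0.6081, 0.0117], [0.4999, -0.0457, 0.0098]]
opener_grip top [[0.4238, -0.5844, 0.0123], [0.5494, -0.1664, 0.011], [0.4237, -0.5819, 0.0153], [0.5501, -0.167, 0.0128]]
opener_tip top [[0.2533, -0.6076, 0.0125], [0.5021, -0.0501, 0.0143], [0.2552, -0.6048, 0.0116], [0.502, -0.0462, 0.0132]]
```

View pics/m1.png

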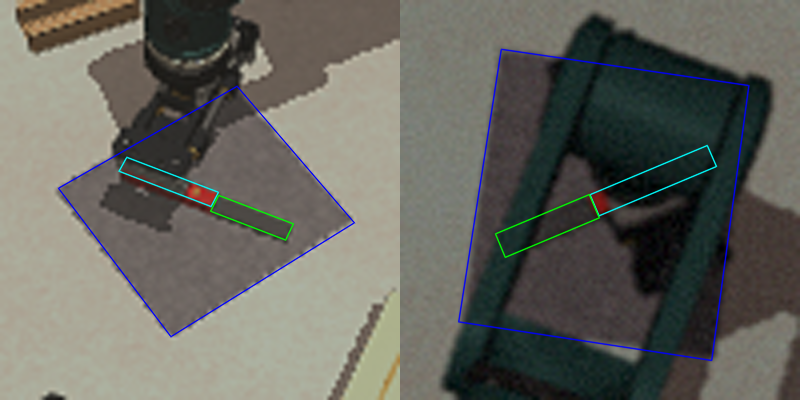

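The outlines match: the opener lies on the mat well inside its edges (blade tip at about (290,235) in the left panel), and the tool is above the handle near the ferrule. Re-grasping the handle.

Request:
{"op": "play_rows", "data": {
  "translation": [
    [0,0,0.4],
    [0,0,0.4],
    [0,0,0.3],
    [0,0,0.17],
    [0,0,0],
    [0,0,0],
    [0,0,0],
    [0,0,0]
  ],
  "twist": [
    [0,0,0],
    [0,0,0],
    [0,0,0],
    [0,0,0],
    [0,0,0],
    [0,0,0],
    [0,0,0],
    [0,0,0]
  ],
  "gripper": [0,0,0,0,0,-1,-1,-1]
}}

```text
time: 17.85
tool_pos: [0.5451, -0.1497, 0.2064]
ee_rot: [3.14, 0.001, 1.97]
wrist_force: [-0.1, -0.6, -0.1]
width: 0.0265
finger_force: 0.0
```

Request:
{"op": "play_rows", "data": {
  "translation": [
    [0,0,0],
    [0,0,0],
    [0,0,-0.2],
    [0,0,-0.4],
    [0,0,-0.4],
    [0,0,-0.4],
    [0,0,-0.2],
    [0,0,0]
  ],
  "twist": [
    [0,0,0],
    [0,0,0],
    [0,0,0],
    [0,0,0],
    [0,0,0],
    [0,0,0],
    [0,0,0],
    [0,0,0]
  ],
  "gripper": [-1,-1,-1,-1,-1,-1,-1,-1]
}}

```text
time: 18.65
tool_pos: [0.5451, -0.1498, 0.2712]
ee_rot: [3.139, 0.002, 1.97]
wrist_force: [0.6, -0.6, -0.4]
width: 0.0179
finger_force: 30.0
```

```bash
python3 - <<'E'
from h import *
robot.snapshot("top"); o=robot.get_obs(); print(o["tool_pos"],o["ee_rot"],o["wrist_force"],o["width"])
for n in("scene","top"):
    for t in("opener_grip","opener_tip"): print(t,n,many(t,n,2).tolist())
E
```

```text
[ 0.54482503 -0.14964739  0.26990834] [3.14082987e+00 6.39293747e-04 1.96982125e+00] [-0.35024413  0.20114419 -0.51700063] 0.01764860201544164
opener_grip scene [[0.4228, -0.584, 0.0138], [0.5526, -0.1651, 0.0746], [0.421, -0.586, 0.0112], [0.551, -0.1623, 0.0748]]
opener_tip scene [[0.2549, -0.6074, 0.012], [0.4991, -0.0476, 0.0738], [0.5035, -0.0434, 0.0754], [0.2556, -0.6072, 0.0144]]
opener_grip top [[0.4234, -0.5841, 0.0147], [0.4242, -0.5814, 0.0142], [0.4769, -0.3902, 0.0031], [0.811, -0.0292, 0.0014]]
opener_tip top [[0.2571, -0.605, 0.0132], [0.5032, -0.0477, 0.0743], [0.2544, -0.6067, 0.0145], [0.5008, -0.0468, 0.0739]]
```

```bash
python3 - <<'E'
from h import *
plan([.6407,-.013,.2487],1.97,14)
E
```

```text
T [[0.16,0.25,0.04],[0.16,0.26,0.03],[0.15,0.25,0.04],[0.16,0.25,0.04],[0.16,0.25,0.04],[0.16,0.26,0.03],[0.16,0.25,0.04],[0.16,0.25,0.04]] 
W [[0.0,0.0,0.0],[0.0,0.0,0.0],[0.0,0.0,0.0],[0.0,0.0,0.0],[0.0,0.0,0.0],[0.0,0.0,0.0],[0.0,0.0,0.0],[0.0,0.0,0.0]]
T [[0.15,0.25,0.03],[0.16,0.26,0.04],[0.16,0.25,0.04],[0.16,0.25,0.04],[0.16,0.25,0.03],[0.16,0.26,0.04]] 
W [[0.0,0.0,0.0],[0.0,0.0,0.0],[0.0,0.0,0.0],[0.0,0.0,0.0],[0.0,0.0,0.0],[0.0,0.0,0.0]]
```

Request:
{"op": "play_rows", "data": {
  "translation": [
    [0.16,0.25,0.04],
    [0.16,0.26,0.03],
    [0.15,0.25,0.04],
    [0.16,0.25,0.04],
    [0.16,0.25,0.04],
    [0.16,0.26,0.03],
    [0.16,0.25,0.04],
    [0.16,0.25,0.04]
  ],
  "twist": [
    [0,0,0],
    [0,0,0],
    [0,0,0],
    [0,0,0],
    [0,0,0],
    [0,0,0],
    [0,0,0],
    [0,0,0]
  ],
  "gripper": [-1,-1,-1,-1,-1,-1,-1,-1]
}}

```text
time: 20.3
tool_pos: [0.6001, -0.0705, 0.2573]
ee_rot: [3.141, -0.0, 1.97]
wrist_force: [0.3, -0.3, -0.2]
width: 0.0179
finger_force: 30.0
```

Request:
{"op": "play_rows", "data": {
  "translation": [
    [0.15,0.25,0.03],
    [0.16,0.26,0.04],
    [0.16,0.25,0.04],
    [0.16,0.25,0.04],
    [0.16,0.25,0.03],
    [0.16,0.26,0.04],
    [0,0,0],
    [0,0,0]
  ],
  "twist": [
    [0,0,0],
    [0,0,0],
    [0,0,0],
    [0,0,0],
    [0,0,0],
    [0,0,0],
    [0,0,0],
    [0,0,0]
  ],
  "gripper": [-1,-1,-1,-1,-1,-1,-1,-1]
}}

```text
time: 21.1
tool_pos: [0.6409, -0.0126, 0.2485]
ee_rot: [-3.141, 0.0, 1.97]
wrist_force: [-0.1, 1.1, -0.2]
width: 0.0173
finger_force: 30.0
```

```bash
python3 - <<'E'
from h import *
robot.snapshot("top"); o=robot.get_obs(); print(o["tool_pos"],o["ee_rot"],o["wrist_force"],o["width"])
P=[]
for n in("scene","top"):
    for t in("opener_grip","opener_tip","slot"): print(t,n,many(t,n,2).tolist())
    im=robot.snapshot(n); cs=(.563,.171,0);cy=1.97
    p=np.array(o["tool_pos"]); u=np.array([np.cos(1.97),np.sin(1.97),0]); og=p+.0197*u; og[2]-=.203
    P.append(crop(im,n,[(pose(rect(-.065,-.065,-.022,.022,.06)[:2]+rect(-.065,-.065,-.022,.022,.05)[2:],cs,cy),(0,0,255)),(pose(rect(.01,.09,-.01,.01,.0105),og,cy),(0,255,0))],proj([[.588,.1,.055]],n)[0],66,66,6))
cv2.imwrite("pics/s1.png",np.hstack(P))
E
```

```text
[ 0.64071104 -0.0128702   0.24860072] [-3.14112218e+00  1.50622907e-04  1.96985974e+00] [-0.58169989  0.34836653 -0.39532357] 0.01759391166148722
opener_grip scene [[0.4226, -0.582, 0.0129], [0.649, -0.0282, 0.0576], [0.6484, -0.0279, 0.0538], [0.4256, -0.5833, 0.0148]]
opener_tip scene [[0.2549, -0.6087, 0.0135], [0.5846, 0.112, 0.0525], [0.5973, 0.0903, 0.0548], [0.254, -0.6043, 0.0115], [0.5954, 0.0903, 0.0512]]
slot scene [[0.5844, 0.1126, 0.052], [0.5852, 0.111, 0.0551]]
opener_grip top [[0.4233, -0.5835, 0.0151], [0.6481, -0.0303, 0.0538], [0.4216, -0.5833, 0.0142], [0.6472, -0.0288, 0.057]]
opener_tip top [[0.5973, 0.0871, 0.0553], [0.5862, 0.111, 0.0606], [0.2544, -0.6079, 0.0128], [0.5963, 0.0896, 0.0546]]
slot top [[0.5887, 0.1068, 0.0505], [0.5884, 0.1054, 0.0515], [0.5599, 0.1704, -0.004]]
```

View pics/s1.png

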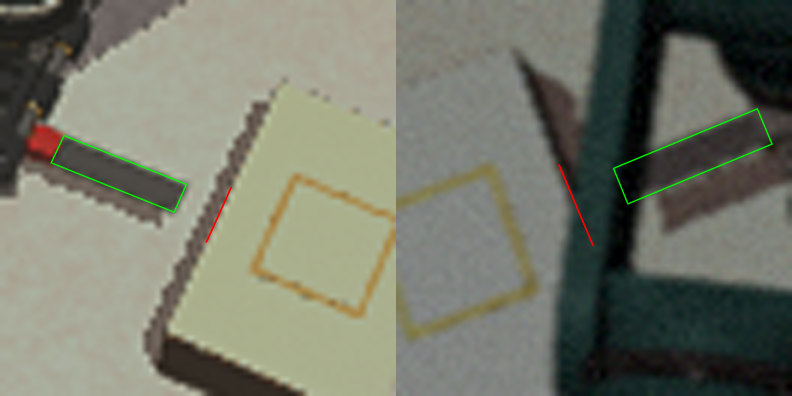

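The blade points at the middle of the slot in both views (tip at (180,200), slot line (232,187)–(207,242) in the left panel), level at z ≈ 0.055. Inserting.

Request:
{"op": "play_rows", "data": {
  "translation": [
    [0.2,0,0],
    [0.2,0,0],
    [0.2,0,0],
    [0.2,0,0],
    [0.2,0,0],
    [0.2,0,0],
    [0.13,0,0],
    [0,0,0]
  ],
  "twist": [
    [0,0,0],
    [0,0,0],
    [0,0,0],
    [0,0,0],
    [0,0,0],
    [0,0,0],
    [0,0,0],
    [0,0,0]
  ],
  "gripper": [-1,-1,-1,-1,-1,-1,-1,-1]
}}

```text
time: 23.25
tool_pos: [0.6198, 0.0371, 0.2487]
ee_rot: [-3.142, -0.0, 1.971]
wrist_force: [0.5, -0.0, -1.0]
width: 0.0177
finger_force: 30.0
```

```bash
python3 - <<'E'
from h import *
o=robot.get_obs(); print(o["tool_pos"],o["ee_rot"],o["wrist_force"],o["width"],o["wrist_torque"])
# arc plan: contact radius r from hinge; case frame (x along u)
u=np.array([np.cos(1.97),np.sin(1.97),0]);H=np.array([.563,.171,.06])+.065*u
tip=o["tool_pos"]+.1097*u; print("tip x rel hinge",(tip-H)@u)
E
```

```text
[0.61978252 0.03705969 0.24869171] [-3.14158063e+00 -2.27965774e-04  1.97083158e+00] [ 0.50343638 -0.01907886 -0.99177897] 0.017685805195248917 [-0.01988797  0.09778504  0.04321227]
tip x rel hinge -0.10077919301611238
```

Request:
{"op": "play_rows", "data": {
  "translation": [
    [0,0,-0.1],
    [0,0,-0.13],
    [0.01,0,-0.13],
    [0.02,0,-0.13],
    [0.02,0,-0.12],
    [0.03,0,-0.12],
    [0.03,0,-0.12],
    [0.04,0,-0.12]
  ],
  "twist": [
    [0,0,0],
    [0,0,0],
    [0,0,0],
    [0,0,0],
    [0,0,0],
    [0,0,0],
    [0,0,0],
    [0,0,0]
  ],
  "gripper": [-1,-1,-1,-1,-1,-1,-1,-1]
}}

```text
time: 24.05
tool_pos: [0.6177, 0.0416, 0.2879]
ee_rot: [-3.142, 0.0, 1.97]
wrist_force: [-0.3, -0.3, -4.0]
width: 0.0174
finger_force: 30.0
```

```bash
cat >> h.py <<'E'
u=np.array([np.cos(1.97),np.sin(1.97),0]);H=np.array([.563,.171,.06])+.065*u
def lidstate():
    robot.snapshot("top"); o=robot.get_obs(); print(o["time"],o["tool_pos"],o["ee_rot"],o["wrist_force"],o["wrist_torque"])
    tip=o["tool_pos"]+.1097*u; print("nominal tip rel hinge",(tip-H)@u,tip[2]-.1942+.0015-.06)
    for n in("scene","top"):
        for t in("lid_lip","opener_tip","opener_grip"):
            for c in many(t,n,2): 
                d=c-H; a=d@u
                if c[1]>-.15 and abs(d@[-u[1],u[0],0])<.05: print(n,t,"x %.3f z %.3f"%(a,d[2]),"ang %.2f"%np.arctan2(d[2],-a))
E
python3 -c "
from h import *
lidstate()"
```

```text
24.1 [0.61781842 0.04193206 0.28895738] [3.14023970e+00 6.04298626e-04 1.96997547e+00] [-1.08448907  1.39049369 -2.48102073] [-0.3171633   0.10745969  0.06902755]
nominal tip rel hinge -0.09552651715602828 0.036257384566167034
scene lid_lip x -0.121 z 0.046 ang 0.37
scene lid_lip x -0.124 z 0.047 ang 0.36
scene opener_tip x -0.091 z 0.034 ang 0.36
scene opener_tip x -0.091 z 0.031 ang 0.33
scene opener_grip x -0.224 z 0.035 ang 0.15
top lid_lip x -0.121 z 0.043 ang 0.34
top lid_lip x -0.122 z 0.042 ang 0.33
top opener_tip x -0.096 z 0.036 ang 0.36
top opener_tip x -0.096 z 0.032 ang 0.32
top opener_grip x -0.224 z 0.031 ang 0.14
top opener_grip x 0.002 z 0.001 ang 2.53
top opener_grip x -0.223 z 0.034 ang 0.15
```

Request:
{"op": "play_rows", "data": {
  "translation": [
    [0.05,0,-0.12],
    [0.05,0,-0.12],
    [0.06,0,-0.11],
    [0.07,0,-0.11],
    [0.07,0,-0.11],
    [0.08,0,-0.1],
    [0.08,0,-0.1],
    [0.09,0,-0.09]
  ],
  "twist": [
    [0,0,0],
    [0,0,0],
    [0,0,0],
    [0,0,0],
    [0,0,0],
    [0,0,0],
    [0,0,0],
    [0,0,0]
  ],
  "gripper": [-1,-1,-1,-1,-1,-1,-1,-1]
}}

```text
time: 26.1
tool_pos: [0.6092, 0.0621, 0.3226]
ee_rot: [3.141, 0.001, 1.97]
wrist_force: [1.7, -2.1, -2.5]
width: 0.0176
finger_force: 30.0
```

Request:
{"op": "play_rows", "data": {
  "translation": [
    [0.09,0,-0.09],
    [0.09,0,-0.09],
    [0.1,0,-0.08],
    [0.1,0,-0.08],
    [0.11,0,-0.07],
    [0.11,0,-0.07],
    [0.11,0,-0.06],
    [0.12,0,-0.05]
  ],
  "twist": [
    [0,0,0],
    [0,0,0],
    [0,0,0],
    [0,0,0],
    [0,0,0],
    [0,0,0],
    [0,0,0],
    [0,0,0]
  ],
  "gripper": [-1,-1,-1,-1,-1,-1,-1,-1]
}}

```text
time: 26.9
tool_pos: [0.5962, 0.093, 0.3457]
ee_rot: [3.141, -0.0, 1.97]
wrist_force: [2.3, -2.1, -1.2]
width: 0.0179
finger_force: 30.0
```

```bash
python3 -c "
from h import *
lidstate()"
```

```text
26.95 [0.59595928 0.09369071 0.34613307] [ 3.14078833e+00 -8.52856450e-04  1.97055732e+00] [ 1.52758333  0.7286149  -1.76701966] [-0.28113732 -0.30732868 -0.1436249 ]
nominal tip rel hinge -0.03934129718157589 0.09343306893676454
scene lid_lip x -0.051 z 0.124 ang 1.18
scene opener_tip x -0.035 z 0.090 ang 1.21
scene opener_tip x -0.033 z 0.089 ang 1.21
scene opener_grip x -0.167 z 0.091 ang 0.50
scene opener_grip x -0.166 z 0.090 ang 0.50
scene opener_grip x 0.002 z -0.001 ang -2.53
top lid_lip x -0.050 z 0.119 ang 1.18
top lid_lip x -0.048 z 0.120 ang 1.19
top opener_tip x -0.041 z 0.088 ang 1.13
top opener_grip x -0.167 z 0.093 ang 0.51
top opener_grip x -0.166 z 0.090 ang 0.50
```

Request:
{"op": "play_rows", "data": {
  "translation": [
    [0.12,0,-0.05],
    [0.12,0,-0.04],
    [0.12,0,-0.04],
    [0.12,0,-0.03],
    [0.12,0,-0.02],
    [0.12,0,-0.01],
    [0.12,0,0],
    [0.12,0,0]
  ],
  "twist": [
    [0,0,0],
    [0,0,0],
    [0,0,0],
    [0,0,0],
    [0,0,0],
    [0,0,0],
    [0,0,0],
    [0,0,0]
  ],
  "gripper": [-1,-1,-1,-1,-1,-1,-1,-1]
}}

```text
time: 28.95
tool_pos: [0.5813, 0.1285, 0.3534]
ee_rot: [3.141, -0.0, 1.97]
wrist_force: [1.3, -1.4, 0.0]
width: 0.0177
finger_force: 30.0
```

Request:
{"op": "play_rows", "data": {
  "translation": [
    [0.08,0,0],
    [0.06,0,0],
    [0.04,0,0],
    [0,0,0]
  ],
  "twist": [
    [0,0,0],
    [0,0,0],
    [0,0,0],
    [0,0,0]
  ],
  "gripper": [-1,-1,-1,-1]
}}

```text
time: 29.35
tool_pos: [0.5784, 0.1349, 0.3531]
ee_rot: [-3.141, -0.001, 1.97]
wrist_force: [0.4, -0.7, -0.4]
width: 0.0179
finger_force: 30.0
```

```bash
python3 -c "
from h import *
lidstate()"
```

```text
29.4 [0.57839016 0.1348306  0.35296316] [-3.14093799e+00 -8.11773206e-04  1.97020279e+00] [ 0.94887437 -0.28031378 -1.06855811] [-0.0856455  -0.05659428 -0.0781734 ]
nominal tip rel hinge 0.005392648601146195 0.10026315550080825
scene lid_lip x 0.005 z 0.131 ang 1.61
scene lid_lip x 0.007 z 0.134 ang 1.62
scene opener_tip x 0.008 z 0.100 ang 1.65
scene opener_tip x 0.007 z 0.100 ang 1.64
scene opener_grip x -0.122 z 0.099 ang 0.69
scene opener_grip x -0.121 z 0.103 ang 0.70
scene opener_grip x 0.008 z 0.134 ang 1.63
top lid_lip x 0.011 z 0.128 ang 1.66
top lid_lip x 0.009 z 0.129 ang 1.64
top opener_tip x 0.005 z 0.098 ang 1.63
top opener_tip x 0.007 z 0.099 ang 1.65
top opener_grip x -0.121 z 0.101 ang 0.70
top opener_grip x -0.123 z 0.097 ang 0.67
```

Request:
{"op": "play_rows", "data": {
  "translation": [
    [0.05,0,0],
    [0,0,0]
  ],
  "twist": [
    [0,0,0],
    [0,0,0]
  ],
  "gripper": [-1,-1]
}}

```text
time: 30.8
tool_pos: [0.5779, 0.1364, 0.3532]
ee_rot: [3.141, 0.001, 1.97]
wrist_force: [-0.2, -0.9, -0.4]
width: 0.0175
finger_force: 30.0
```

Request:
{"op": "play_rows", "data": {
  "translation": [
    [0.04,0,0],
    [0,0,0]
  ],
  "twist": [
    [0,0,0],
    [0,0,0]
  ],
  "gripper": [-1,-1]
}}

```text
time: 31.0
tool_pos: [0.5773, 0.1376, 0.3531]
ee_rot: [3.141, 0.001, 1.969]
wrist_force: [0.8, -3.3, -1.5]
width: 0.0176
finger_force: 30.0
```

Request:
{"op": "play_rows", "data": {
  "translation": [
    [0.04,0,0],
    [0,0,0]
  ],
  "twist": [
    [0,0,0],
    [0,0,0]
  ],
  "gripper": [-1,-1]
}}

```text
time: 31.2
tool_pos: [0.577, 0.1383, 0.3534]
ee_rot: [3.141, 0.004, 1.969]
wrist_force: [1.4, -5.2, -2.1]
width: 0.0179
finger_force: 30.0
```

Request:
{"op": "play_rows", "data": {
  "translation": [
    [0.04,0,0],
    [0,0,0]
  ],
  "twist": [
    [0,0,0],
    [0,0,0]
  ],
  "gripper": [-1,-1]
}}

```text
time: 31.4
tool_pos: [0.5767, 0.1388, 0.3536]
ee_rot: [3.141, 0.007, 1.968]
wrist_force: [3.3, -8.9, -0.7]
width: 0.0177
finger_force: 30.0
```

At the stop: force rose to about 9.5 N with almost no motion. Backing off.

Request:
{"op": "play_rows", "data": {
  "translation": [
    [-0.1,0,0],
    [-0.3,0,0],
    [-0.3,0,0],
    [-0.3,0,0],
    [-0.4,0,0],
    [-0.4,0,0],
    [-0.4,0,0],
    [-0.3,0,0]
  ],
  "twist": [
    [0,0,0],
    [0,0,0],
    [0,0,0],
    [0,0,0],
    [0,0,0],
    [0,0,0],
    [0,0,0],
    [0,0,0]
  ],
  "gripper": [-1,-1,-1,-1,-1,-1,-1,-1]
}}

```text
time: 32.2
tool_pos: [0.6154, 0.047, 0.353]
ee_rot: [-3.142, 0.0, 1.969]
wrist_force: [0.2, 0.3, -1.0]
width: 0.0177
finger_force: 30.0
```

```bash
python3 - <<'E'
from h import *
for n in("scene","top"):
    for t in("lid_lip","opener_tip"):
        for c in many(t,n,1):
            d=c-H; a=d@u; print(n,t,np.round(c,3),"x %.3f z %.3f ang %.2f"%(a,d[2],np.arctan2(d[2],-a)))
o=robot.get_obs(); print(o["time"],o["tool_pos"],"nom tip",o["tool_pos"]+.1097*u-[0,0,.1942])
cv2.imwrite("pics/l1.png",robot.snapshot("scene")[:,:,::-1])
plan([.5448,-.1496,.225],1.97,16)
E
```

```text
scene lid_lip [0.534 0.24  0.193] x 0.010 z 0.133 ang 1.65
scene opener_tip [0.571 0.151 0.16 ] x -0.087 z 0.100 ang 0.85
scene opener_tip [ 0.255 -0.604  0.015] x -0.659 z -0.045 ang -0.07
top opener_tip [ 0.255 -0.606  0.014] x -0.661 z -0.046 ang -0.07
top opener_tip [0.572 0.151 0.158] x -0.086 z 0.098 ang 0.85
32.6 [0.61460067 0.04941152 0.35316308] nom tip [0.57196196 0.15048589 0.15896308]
T [[-0.24,-0.22,0.2],[-0.25,-0.22,0.2],[-0.24,-0.22,0.2],[-0.25,-0.23,0.2],[-0.24,-0.22,0.2],[-0.24,-0.22,0.2],[-0.25,-0.22,0.2],[-0.24,-0.22,0.2]] 
W [[0.0,0.0,0.0],[0.0,0.0,0.0],[0.0,0.0,0.0],[0.0,0.0,0.0],[0.0,0.0,0.0],[0.0,0.0,0.0],[0.0,0.0,0.0],[0.0,0.0,0.0]]
T [[-0.25,-0.22,0.2],[-0.24,-0.23,0.2],[-0.24,-0.22,0.2],[-0.25,-0.22,0.2],[-0.24,-0.22,0.2],[-0.25,-0.22,0.2],[-0.24,-0.22,0.2],[-0.24,-0.22,0.2]] 
W [[0.0,0.0,0.0],[0.0,0.0,0.0],[0.0,0.0,0.01],[0.0,0.0,0.0],[0.0,0.0,0.0],[0.0,0.0,0.0],[0.0,0.0,0.0],[0.0,0.0,0.0]]
```

View pics/l1.png

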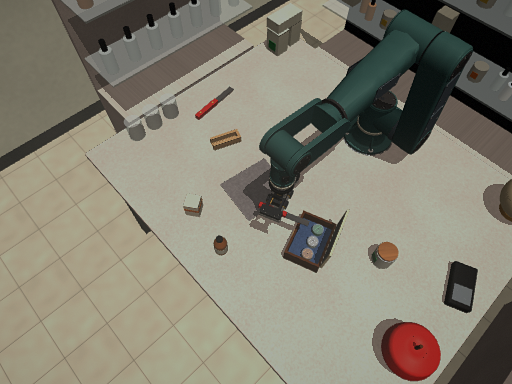

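The picture shows the lid standing upright (edge at about (340,225)) with the candles visible inside. Bottle (220,245), carton (193,207) and candle (385,255) are unmoved. Laying the opener back on the mat.

Request:
{"op": "play_rows", "data": {
  "translation": [
    [-0.24,-0.22,0.2],
    [-0.25,-0.22,0.2],
    [-0.24,-0.22,0.2],
    [-0.25,-0.23,0.2],
    [-0.24,-0.22,0.2],
    [-0.24,-0.22,0.2],
    [-0.25,-0.22,0.2],
    [-0.24,-0.22,0.2]
  ],
  "twist": [
    [0,0,0],
    [0,0,0],
    [0,0,0],
    [0,0,0],
    [0,0,0],
    [0,0,0],
    [0,0,0],
    [0,0,0]
  ],
  "gripper": [-1,-1,-1,-1,-1,-1,-1,-1]
}}

```text
time: 33.45
tool_pos: [0.5795, -0.0518, 0.2884]
ee_rot: [3.141, 0.0, 1.97]
wrist_force: [-0.1, 0.6, -0.6]
width: 0.0177
finger_force: 30.0
```

Request:
{"op": "play_rows", "data": {
  "translation": [
    [-0.25,-0.22,0.2],
    [-0.24,-0.23,0.2],
    [-0.24,-0.22,0.2],
    [-0.25,-0.22,0.2],
    [-0.24,-0.22,0.2],
    [-0.25,-0.22,0.2],
    [-0.24,-0.22,0.2],
    [-0.24,-0.22,0.2]
  ],
  "twist": [
    [0,0,0],
    [0,0,0],
    [0,0,0],
    [0,0,0],
    [0,0,0],
    [0,0,0],
    [0,0,0],
    [0,0,0]
  ],
  "gripper": [-1,-1,-1,-1,-1,-1,-1,-1]
}}

```text
time: 34.25
tool_pos: [0.5446, -0.151, 0.2244]
ee_rot: [3.141, -0.0, 1.97]
wrist_force: [-0.4, 0.3, -1.0]
width: 0.0175
finger_force: 30.0
```

Request:
{"op": "play_rows", "data": {
  "translation": [
    [0,0,0.1],
    [0,0,0.1],
    [0,0,0.1],
    [0,0,0],
    [0,0,0]
  ],
  "twist": [
    [0,0,0],
    [0,0,0],
    [0,0,0],
    [0,0,0],
    [0,0,0]
  ],
  "gripper": [-1,-1,-1,-1,-1]
}}

```text
time: 34.75
tool_pos: [0.5452, -0.1495, 0.2132]
ee_rot: [3.141, 0.0, 1.971]
wrist_force: [0.0, -0.1, -1.3]
width: 0.0178
finger_force: 30.0
```

```bash
python3 - <<'E'
from h import *
o=robot.get_obs(); print(o["time"],o["tool_pos"],o["ee_rot"],o["wrist_force"])
for n in("scene","top"):
    for t in("opener_grip","opener_tip"): print(t,n,[c.tolist() for c in many(t,n,1) if c[1]>-.3])
E
```

```text
34.75 [ 0.54516996 -0.14954608  0.21318456] [3.14121939e+00 3.77738202e-05 1.97061660e+00] [ 0.00266748 -0.10663092 -1.30068863]
opener_grip scene [[0.4996, -0.0443, 0.0193], [0.5525, -0.1631, 0.0199]]
opener_tip scene [[0.4996, -0.0476, 0.0236]]
opener_grip top []
opener_tip top [[0.504, -0.0483, 0.0197]]
```

Request:
{"op": "play_rows", "data": {
  "translation": [
    [0,0,0.05],
    [0,0,0.05],
    [0,0,0.04],
    [0,0,0.02],
    [0,0,0],
    [0,0,0]
  ],
  "twist": [
    [0,0,0],
    [0,0,0],
    [0,0,0],
    [0,0,0],
    [0,0,0],
    [0,0,0]
  ],
  "gripper": [-1,-1,-1,-1,-1,-1]
}}

```text
time: 35.75
tool_pos: [0.545, -0.15, 0.2066]
ee_rot: [3.142, -0.0, 1.97]
wrist_force: [-0.2, 0.2, -1.0]
width: 0.0176
finger_force: 30.0
```

Request:
{"op": "play_rows", "data": {
  "translation": [
    [0,0,0.02],
    [0,0,0],
    [0,0,0]
  ],
  "twist": [
    [0,0,0],
    [0,0,0],
    [0,0,0]
  ],
  "gripper": [-1,-1,-1]
}}

```text
time: 36.05
tool_pos: [0.545, -0.15, 0.2061]
ee_rot: [3.141, 0.0, 1.97]
wrist_force: [-0.2, -0.2, -0.8]
width: 0.0175
finger_force: 30.0
```

Request:
{"op": "play_rows", "data": {
  "translation": [
    [0,0,0.02],
    [0,0,0],
    [0,0,0]
  ],
  "twist": [
    [0,0,0],
    [0,0,0],
    [0,0,0]
  ],
  "gripper": [-1,-1,-1]
}}

```text
time: 36.35
tool_pos: [0.545, -0.15, 0.2061]
ee_rot: [3.141, 0.001, 1.97]
wrist_force: [-1.6, 0.5, 6.0]
width: 0.0176
finger_force: 30.0
```

Contact (6 N upward). Releasing and moving away.

Request:
{"op": "play_rows", "data": {
  "translation": [
    [0,0,0],
    [0,0,0],
    [0,0,0],
    [0,0,0],
    [0,0,-0.3],
    [0,0,-0.5],
    [0,0,-0.6],
    [0,0,-0.7]
  ],
  "twist": [
    [0,0,0],
    [0,0,0],
    [0,0,0],
    [0,0,0],
    [0,0,0],
    [0,0,0],
    [0,0,0],
    [0,0,0]
  ],
  "gripper": [-0.4,-0.3,-0.2,0,0,0,0,0]
}}

```text
time: 37.15
tool_pos: [0.5447, -0.1499, 0.29]
ee_rot: [-3.141, -0.001, 1.97]
wrist_force: [-0.3, -0.7, 0.8]
width: 0.0474
finger_force: 0.0
```

Request:
{"op": "play_rows", "data": {
  "translation": [
    [-0.5,0.2,-0.6],
    [-0.6,-0.4,-0.5],
    [-0.6,-0.6,-0.3],
    [-0.6,-0.6,0],
    [-0.6,-0.6,0],
    [-0.4,-0.4,0],
    [0,0,0],
    [0,0,0]
  ],
  "twist": [
    [0,0,0],
    [0,0,0],
    [0,0,0],
    [0,0,0],
    [0,0,0],
    [0,0,0],
    [0,0,0],
    [0,0,0]
  ],
  "gripper": [0,0,0,0,0,0,0,0]
}}

```text
time: 37.95
tool_pos: [0.5077, -0.309, 0.3457]
ee_rot: [3.141, -0.0, 1.969]
wrist_force: [0.1, 0.7, -0.0]
width: 0.0471
finger_force: 0.0
```

```bash
python3 - <<'E'
from h import *
for n in("scene","top"):
    robot.snapshot(n)
    for t in("opener","lid_lip","flacon","candle","giftbox"): print(n,t,[(round(d["score"],2),np.round(d["centre"],3).tolist()) for d in robot.spot_point(t,n)][:3])
o=robot.get_obs(); print(o["time"],o["tool_pos"],o["wrist_force"])
cv2.imwrite("pics/e1.png",np.vstack([robot.snapshot(n)[90:310,100:440,::-1] for n in("scene","top")]))
E
```

```text
scene opener [(0.66, [0.537, -0.132, 0.004]), (0.51, [0.372, -0.588, -0.001])]
scene lid_lip [(0.66, [0.535, 0.24, 0.189]), (0.5, [0.563, 0.172, 0.002])]
scene flacon [(0.6, [0.808, -0.034, -0.002])]
scene candle [(0.71, [0.415, 0.394, 0.002])]
scene giftbox [(0.83, [0.78, -0.223, -0.0])]
top opener [(0.85, [0.541, -0.131, 0.002]), (0.8, [0.372, -0.591, -0.001])]
top lid_lip [(0.78, [0.534, 0.241, 0.191])]
top flacon [(0.52, [0.81, -0.033, 0.006])]
top candle [(0.58, [0.416, 0.392, 0.001]), (0.29, [0.533, 0.243, 0.19])]
top giftbox [(0.82, [0.78, -0.223, 0.008]), (0.16, [0.415, 0.391, -0.001])]
38.55 [ 0.50783838 -0.30875994  0.34504725] [-1.15343776  0.28025999 -0.26260299]
```

View pics/e1.png

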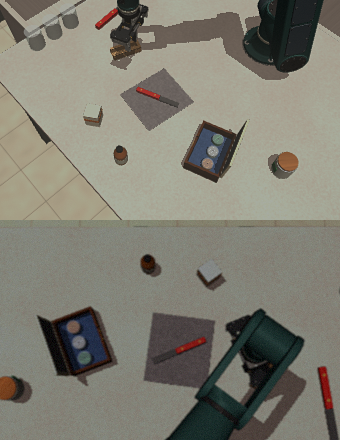

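The opener lies flat inside the mat ((157,97) in the upper view), the lid stands at its stop, and everything else is where it was. Handing in.

```bash
python3 -c "
from bench import robot
print(robot.close_job())"
```

```text
the job is handed in; nothing more can be done
None
```

The case lid stands fully open at its stop (about 1.65 rad), the opener lies flat on the mat, and the bottle, candle and carton are where they were; I handed the job in at about 39 s of the 56 s allowed.

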